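# Stow the cuticle stick and hold the bayonet cap half turned

### The arm

A 7-joint arm with a two-finger parallel gripper is mounted at the origin on the work surface. World frame = base frame: x ahead of the robot, y to its left, z up, the work surface at z = 0. Lengths are in mm, angles in rad, forces in N, time in s.
With the tool pointing down it reaches from about 400 to 875 mm from the base axis. Payload 4.4 kg.
Tool frame: the origin (TCP) lies midway between the tips of the shut fingers; the grasp point (between the pads) lies 19 mm behind it; z points along the fingers, y is the direction in which the jaws open and shut (so a half turn about z gives the same grasp; the last joint's range is limited). The gripper opens to 85 mm and grips with 20 to 120 N. Pads are 22 mm wide; open, the fingers measure 114 mm over their backs; the gripper's body (76 mm by 85 mm) begins 54 mm behind the grasp point. The pads swing forward as they close: fully open they stand 13 mm farther back than shut.
Start: joints at [-1.229, 0.628, 0.038, 1.517, -0.027, 0.996, -0.02], TCP at [257.762, 596.721, 231.313] pointing down, gripper open.
Joint ranges: [-3.06, 3.06], [-0.37, 2.12], [-1.25, 1.32], [0.18, 2.47], [-1.1, 4.24], [0.23, 1.98], [-2.94, 2.94]. Speed limits (rad/s): [2.57, 2.57, 3.14, 3.14, 3.14, 3.14, 3.14].

### API

Orientations are given as [roll, pitch, yaw] about the fixed x, y, z axes, in that order (R = Rz(yaw) Ry(pitch) Rx(roll)).
In Python, from cell import * gives the robot as it stands. The module is installed in compiled form; this text tells all that it offers.
- The arm moves only by the tool move_arm, never from a script. Its argument "series" is a list of rows, each a list of 2 entries, a list of its own where there are three numbers: the shift along the tool's x, y, z in m, then the turn about the tool's z in rad. In form: [[[x, y, z], yaw], ...]. A call has 1 to 5 rows; each row is the pose to reach, as a shift and turn from the pose measured when the call began, along the tool's axes at that moment; what a row does not reach only later rows make up. A row lasts 1/8 s, in which the tool goes at most 62.5 mm and 10.7 degrees, less where a joint would pass 70% of its speed; a pose out of reach is approached as far as the arm can. A call with a gripper value outside its range is refused whole. "claw" is the opening, from 0 (shut) to 1 (fully open), set as the call begins (left out, the last holds). The fingers move at their own pace and stop on an object; the grip force is fixed at half the most. Time passes only in rows, so rows that repeat a pose let the fingers close. It gives the time, the measured TCP pose, the force and the opening at its end, in the units of the state.
- read_state(): the state, without advancing time (a new reading comes with each control period).
- get_image(name): name is "side" or "top" or "wrist"; returns the picture (400x640x3 uint8, blue, green, red); there is no depth.
- camera_model(name): a dict with "fov_y" (degrees; the focal length in pixels is half the picture's height over the tangent of half this angle, whatever the lens; pixels are square), "cx", "cy" (the principal point, pixels), "k1" (the pictures are not rectified: a ray, as slopes to the right and down, at radius r is drawn at 1 + k1 r^2 times it, then the intrinsics apply), "pose" (4x4, takes a point from camera to world coordinates); the wrist camera has in their place "tool_from_camera" (4x4, takes a point from camera to tool coordinates, whose origin is the TCP and whose axes are the flange's). Camera axes: x right, y down, z forward; pixel columns grow to the right and rows downward; lengths in mm; the calibration is good to about 2 mm. A picture is of the moment at which its call begins: read the wrist's pose just before it. camera_model takes no time and is no camera call.
- finish_job(): hands the job in, once; it reports no verdict.
The state is a dict: "clock": time; "qpos": joint angles; "qd": joint speeds; "tau": joint torques, N m; "eef_pos": TCP position; "tool_rot": TCP orientation; "force": force on the tool from outside, world axes, zero at the start; "torque": the same for the moment, N m; "width": finger opening in mm.
Only numpy, scipy, OpenCV 4.12 (cv2) and the standard library are available. Lean on these libraries where they do the work, as an engineer would, in place of code of your own. Each camera call takes 0.05 s, during which the arm holds its last target. There are 200 camera calls.

### The job

Drop the wooden cuticle stick end-down into the nail-tool canister, then fit the bayonet cap fully down through the canister's two slots and turn it clockwise (seen from above) only half way to the lock, so that its finger rib lines up with the two raised marks on the canister's collar; it must not reach the click. Finish while still gripping the cap there, so that I can check the seal before it is locked, and leave the nail clipper and the hair claw where they are.

Things in the scene. Friction and masses are not known exactly. Their poses are not given: they have to be found in the camera images.
- canister: Fixed upright round nail-tool canister, white plastic, grey collar, 72 mm diameter, 115 mm tall, on a 100 mm rubber foot 5 mm high. Origin: centre of its underside, z up, x axis through the two raised half-way marks. Inside, on its axis, a 20 mm square well (sides along x and y), floor at z = 14 mm, top at 95 mm; above it a chamber of 29 mm radius under the collar (z = 108 to 115 mm).
- canister_mouth (a point): Centre of the collar's top face, on the canister's axis, 115 mm above its underside. The collar has a round 40 mm hole, widened by two opposite slots for the cap's lugs.
- canister_slot (a point): Outer end of one slot, at the collar's top face, 28.5 mm from the axis. Slots are 13 mm wide, at +45 and +225 degrees from the canister's x axis (counter-clockwise from above). From there the cap turns only clockwise: 45 degrees to the half-way marks, then a hidden sprung pin (about 1 N) is felt some 17 degrees past them, the click, and the end stop is 50 degrees past them.
- canister_mark (a point): One of two raised half-way marks: a radial tick 3 mm wide, 2.5 mm proud, on the collar's rim 31.5 to 42 mm from the axis, on the canister's +x side; the other is on the -x side. This point: top of the tick, 37 mm from the axis.
- cap: White plastic bayonet cap, about 60 g, right way up on the coaster. Origin: centre of its underside, z up. Plug 35 mm diameter, z = 0 to 15 mm; at its foot two lugs 8 mm wide, 5 mm tall, reaching 25.5 mm from the axis along +x and -x; disc 60 mm diameter, z = 15 to 20 mm; finger rib on top. Half a turn about z gives the same cap. Fully down, its origin is 100 mm above the canister's underside.
- cap_lug (a point): Outer end of the cap's +x lug, 25.5 mm from the axis, 2.5 mm above the cap's underside.
- cap_rib (a point): Middle of the cap's straight upright finger rib, 35 mm above the cap's underside. The rib is 48 mm long (cap's x, right over the lugs), 14 mm wide (y), z = 20 to 50 mm.
- stick: Round wooden cuticle stick, 11 mm diameter, 80 mm long, about 15 g, upright in the hole of the glass block, its top 87 mm above the dresser top. Origin: centre of its lower end, z along the stick. In the canister its top ends 94 mm above the underside, below the collar, so it is let go over the mouth and drops the last few centimetres, guided by the well.
- stand: Frosted glass soap-shaped block, 85 mm (x) by 58 mm (y) by 32 mm, fixed to the dresser top, with one upright 13 mm hole, 25 mm deep, at its centre, in which the stick stands. Origin: centre of its underside.
- coaster: Round dark wooden coaster, 100 mm diameter, 8 mm thick, loose, under the cap. Origin: centre of its underside.
- clipper: Bystander: chrome nail clipper, 62 mm long, 16 mm high, lying loose. Origin: centre of its underside.
- claw: Bystander: lavender plastic hair claw, about 76 mm long, 55 mm high, standing loose. Origin: centre of its underside.
Not all that is in view belongs to the job. Leave any black or orange look-alike of the cap alone.

How it is judged:
By the outcome, as a careful person would: the job done as asked, in the order asked, and still so for the second after the job is handed in, while the arm keeps its last pose, push and grip.
It also fails if it takes over 64 s, if anything falls off the work surface, if the arm or the gripper's body presses on something with over 40 N, if the wrist force passes 120 N, or if a joint passes its speed limit or range.

## Working session

There is one attempt and no reset: what is moved stays moved. The work goes in short steps, Python scripts to look and compute and a tool call to move; the robot and the scene stay as the last step left them, time stands still between calls to the robot, and variables do not carry over. Pictures are saved under pics/ and viewed, about 8 in all and at most 12, crops included, and the job is handed in when it is done.

Besides the shell and the picture viewer there is one more tool, called after ">>>" as name(argument=value, ...), one argument or row to a line, values as JSON. move_arm: Moves the arm, as the interface text tells. Its arguments: {"type":"object","properties":{"series":{"type":"array"},"claw":{"type":"number"}},"required":["series"]}

```bash
mkdir -p pics; cat > h.py <<'E'
from cell import *
import numpy as np, cv2
from scipy.spatial.transform import Rotation as R
def toolT(s):
    T=np.eye(4);T[:3,:3]=R.from_euler('xyz',s['tool_rot']).as_matrix();T[:3,3]=s['eef_pos'];return T
def cam(name,s=None):
    m=camera_model(name)
    P=np.array(m['pose']) if 'pose' in m else toolT(s)@np.array(m['tool_from_camera'])
    return m,P
def ray(name,uv,s=None):
    m,P=cam(name,s);f=200/np.tan(np.radians(m['fov_y']/2))
    K=np.array([[f,0,m['cx']],[0,f,m['cy']],[0,0,1.]])
    d=cv2.undistortPoints(np.array([[uv]],float),K,np.array([m['k1'],0,0,0.]))[0,0]
    # exact inverse of r->r(1+k1 r^2)
    v=P[:3,:3]@np.array([d[0],d[1],1]);return P[:3,3],v
def onz(name,uv,z,s=None):
    o,v=ray(name,uv,s);return o+v*(z-o[2])/v[2]
def two(a,b):
    (o1,v1),(o2,v2)=a,b
    A=np.stack([v1,-v2],1);t=np.linalg.lstsq(A,o2-o1,rcond=None)[0]
    p,q=o1+t[0]*v1,o2+t[1]*v2;return (p+q)/2,np.linalg.norm(p-q)
def proj(name,p,s=None):
    m,P=cam(name,s);f=200/np.tan(np.radians(m['fov_y']/2))
    c=np.linalg.inv(P)@np.append(p,1);x=c[:2]/c[2];x=x*(1+m['k1']*(x@x));return x*f+[m['cx'],m['cy']]
E
python3 - <<'E'
from h import *
s=read_state();print(s)
for n in ['side','top','wrist']:
    print(n,camera_model(n));cv2.imwrite(f'pics/{n}0.png',get_image(n))
E
```

```text
{'clock': 0.0, 'qpos': array([-1.22879464,  0.62933476,  0.03841256,  1.51836424, -0.02699584,
        0.99629186, -0.01997428]), 'qd': array([-0.00019048, -0.001533  , -0.00050227,  0.00091889,  0.00034524,
        0.00030566, -0.0012416 ]), 'tau': array([-2.54666829e-04, -5.63404119e+01,  1.22622963e+00, -1.93448675e+01,
        1.10331227e-02,  1.06277075e-02, -6.18609931e-06]), 'eef_pos': array([257.49754481, 596.14524889, 230.39711613]), 'tool_rot': array([-3.13971152e+00,  1.03179977e-05,  2.73384283e+00]), 'force': array([ 0.24144105, -0.31298821,  1.05582645]), 'torque': array([ 0.00187808, -0.01691405, -0.00442069]), 'width': 85.2220625448551}
side {'fov_y': 52.48292414765248, 'cx': 318.54875315007916, 'cy': 204.45366205000008, 'k1': -0.09189912327923702, 'pose': array([[ 9.66005148e-01, -1.54302739e-01,  2.07424008e-01,
         3.68133355e+02],
       [-2.58490536e-01, -5.63818866e-01,  7.84404825e-01,
        -6.53251695e+02],
       [-4.08624414e-03, -8.11356242e-01, -5.84537724e-01,
         6.37652237e+02],
       [ 0.00000000e+00,  0.00000000e+00,  0.00000000e+00,
   
[... 264 characters left out ...]
879e-03,  4.32981964e-03,
         6.65268699e+01],
       [-2.88089630e-03, -1.54484052e-01, -9.87991082e-01,
         1.22963280e+03],
       [ 0.00000000e+00,  0.00000000e+00,  0.00000000e+00,
         1.00000000e+00]])}
wrist {'fov_y': 64.81361586963487, 'cx': 325.21037239933537, 'cy': 203.69649804269952, 'k1': -0.05165040709876303, 'tool_from_camera': array([[ 1.76162431e-04, -9.57342939e-01, -2.88954091e-01,
         7.49254558e+01],
       [ 9.99999884e-01,  2.98284334e-04, -3.78599901e-04,
        -4.34830121e-01],
       [ 4.48640420e-04, -2.88953991e-01,  9.57342880e-01,
        -1.42249469e+02],
       [ 0.00000000e+00,  0.00000000e+00,  0.00000000e+00,
         1.00000000e+00]])}
```

View pics/top0.png

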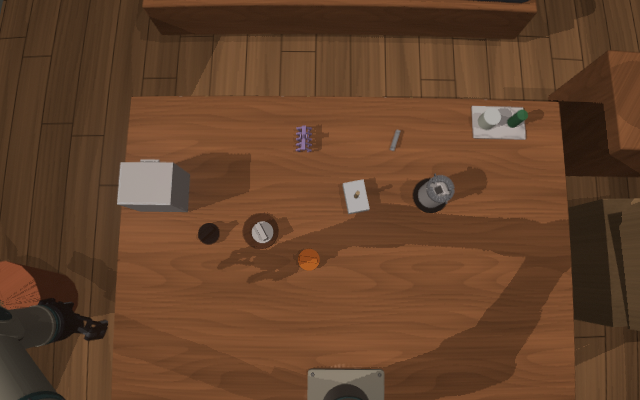

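View pics/side0.png

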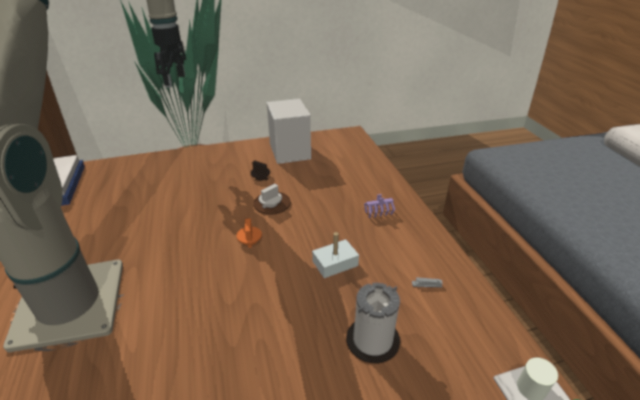

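The top view shows the white cap on its coaster at (262,231), the stand with the stick at (356,195), and the canister at (438,188). The clipper is at (396,139) and the hair claw at (304,138).

Things that could be taken for the cap:
- white cap on the coaster (262,231): my choice
- black look-alike (208,233)
- orange look-alike (308,259)
- white pot on the tray (492,120)

Next I'll check these in one close crop.

```bash
python3 - <<'E'
from h import *
t=cv2.imread('pics/top0.png');d=cv2.imread('pics/side0.png')
def c(i,u,v,r=24,k=266): return cv2.resize(i[v-r:v+r,u-r:u+r],(k,k),interpolation=cv2.INTER_CUBIC)
a=np.hstack([c(t,262,231),c(t,356,196),c(t,436,190)])
b=np.hstack([c(d,270,197),c(d,336,250),c(d,377,305)])
cv2.imwrite('pics/crop1.png',np.vstack([a,b]))
print('cap rib top',onz('top',(262,231),58),'disc',onz('top',(262,232),28))
print('stick top',onz('top',(357,194),87), onz('side',(335.5,234),87))
print('can',onz('top',(440,189),120),onz('side',(377,296),120))
E
```

```text
cap rib top [469.47868006 226.5291807   58.        ] disc [468.95539438 230.54993007  28.        ]
stick top [567.07034658 -24.62381398  87.        ] [570.46175338 -26.75768842  87.        ]
can [ 576.78803628 -236.39435102  120.        ] [ 578.36010817 -236.91902399  120.        ]
```

View pics/crop1.png

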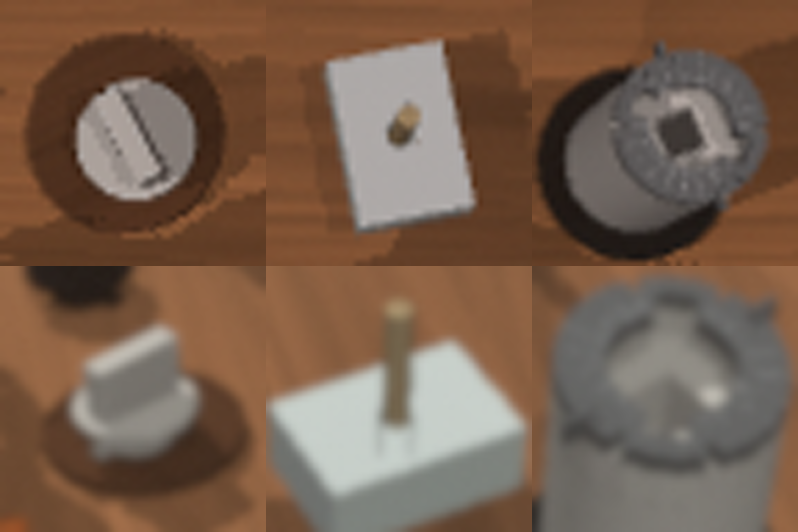

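The crop confirms the white cap on the dark coaster, with its rib running from upper left to lower right. The stick stands in the glass block. The canister shows its two ticks and two slots. Moving toward the stick now.

>>> move_arm(
  series=[
    [[-0.046, -0.039, 0.0], 0.13],
    [[-0.092, -0.078, 0.0], 0.26],
    [[-0.138, -0.117, 0.0], 0.39],
    [[-0.184, -0.155, 0.0], 0.52],
    [[-0.23, -0.194, 0.0], 0.65],
  ],
)

```text
clock: 0.78
eef_pos: [392.4, 325.3, 230.9]
tool_rot: [-3.141, 0.001, 2.08]
force: [-0.0, -0.2, 0.7]
width: 85.4
```

```bash
cat >> h.py <<'E'
def go(p,yaw,s=None):
    s=s or read_state();T=toolT(s)
    d=T[:3,:3].T@(np.array(p)-T[:3,3])/1000
    t=-(yaw-s['tool_rot'][2]);t=(t+np.pi/2)%np.pi-np.pi/2
    print('t',round(s['clock'],2),'pos',s['eef_pos'].round(1),'rot',s['tool_rot'].round(3),'q7',s['qpos'][6].round(2),'F',s['force'].round(1),'w',round(s['width'],1));print('SHIFT',d.round(4),'TURN',round(t,3))
E
python3 -c "
from h import *
go([560,-25,200],1.53)
m1=onz('top',(434.7,174.7),122);m2=onz('top',(446.3,202.6),122);print(m1,m2,np.linalg.norm(m1-m2),np.arctan2(*(m1-m2)[1::-1]))"
```

```text
t 0.78 pos [392.4 325.3 230.9] rot [-3.141e+00  1.000e-03  2.080e+00] q7 -0.1 F [-0.  -0.2  0.7] w 85.4
SHIFT [-0.3875 -0.0243  0.0313] TURN 0.55
[ 613.78597436 -223.24639353  122.        ] [ 541.26577041 -251.08324079  122.        ] 77.67927681313097 0.36650651348124885
```

>>> move_arm(
  series=[
    [[-0.06, -0.004, 0.005], 0.1],
    [[-0.12, -0.008, 0.01], 0.2],
    [[-0.18, -0.012, 0.015], 0.3],
    [[-0.24, -0.016, 0.02], 0.4],
    [[-0.3, -0.019, 0.025], 0.5],
  ],
)

```text
clock: 1.4
eef_pos: [522.5, 52.4, 206.0]
tool_rot: [-3.141, 0.001, 1.577]
force: [1.5, 1.4, -0.1]
width: 85.0
```

>>> move_arm(
  series=[
    [[-0.055, -0.055, 0.004], 0.05],
    [[-0.075, -0.05, 0.006], 0.05],
    [[-0.075, -0.05, 0.006], 0.05],
  ],
)

```text
clock: 1.78
eef_pos: [472.1, -25.7, 200.1]
tool_rot: [-3.141, 0.002, 1.522]
force: [-0.7, -0.5, -0.5]
width: 85.4
```

```bash
python3 -c "
from h import *
s=read_state();i=get_image('wrist');cv2.imwrite('pics/w1.png',i)
go([568.5,-25.5,160],1.53)
print(proj('wrist',np.array([568.5,-25.5,87]),s))"
```

```text
t 1.82 pos [473.  -23.7 200.1] rot [-3.142e+00  1.000e-03  1.524e+00] q7 0.21 F [-0.2  0.9  0.5] w 85.3
SHIFT [0.0026 0.0955 0.0401] TURN -0.006
[441.01940138 193.97651597]
```

View pics/w1.png

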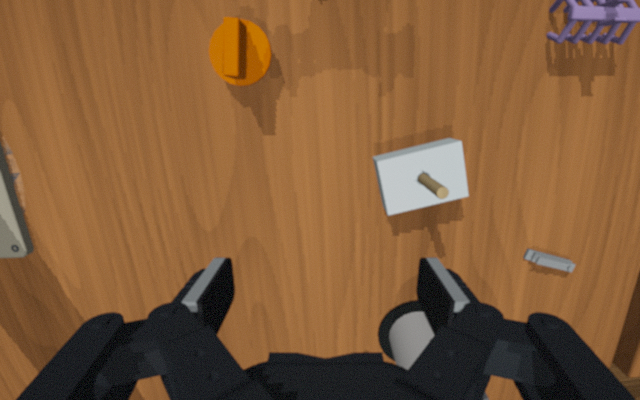

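The wrist view shows the stick's top at (442,191), within 3 px of my prediction. The stick leaves its hole at (422,177).

```bash
python3 -c "
from h import *
s=read_state()
p=onz('wrist',(442,190.5),87,s);q=onz('wrist',(421.5,177),32,s);print(p,q)
go([*p[:2],130],1.53)"
```

```text
[570.16632366 -20.132927    87.        ] [568.90158398 -20.22296105  32.        ]
t 1.82 pos [473.  -23.7 200.1] rot [-3.142e+00  1.000e-03  1.524e+00] q7 0.21 F [-0.2  0.9  0.5] w 85.3
SHIFT [0.0081 0.097  0.0701] TURN -0.006
```

>>> move_arm(
  series=[
    [[0.006, 0.05, 0.03], 0],
    [[0.01, 0.097, 0.06], 0],
    [[0.01, 0.097, 0.06], 0],
    [[0.01, 0.097, 0.06], 0],
  ],
)

```text
clock: 2.33
eef_pos: [569.7, -17.1, 139.8]
tool_rot: [-3.14, 0.0, 1.526]
force: [-0.4, -0.5, 0.1]
width: 85.2
```

```bash
python3 -c "
from h import *
get_image('top')
s=read_state();i=get_image('wrist');cv2.imwrite('pics/w2.png',i[150:400,120:520])
go([569.5,-23,100],1.53)
print(proj('wrist',np.array([569.5,-23,87]),s))"
```

```text
t 2.42 pos [569.7 -17.7 141. ] rot [3.141 0.    1.525] q7 0.23 F [ 0.3 -0.4  0.7] w 85.5
SHIFT [-0.0053 -0.      0.041 ] TURN -0.005
[327.48781258 232.56124979]
```

View pics/w2.png

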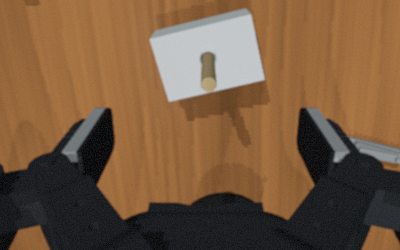

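The stick's top is at full-frame (328,233), which agrees with (569.5, -23). Descending and gripping.

>>> move_arm(
  series=[
    [[-0.005, 0, 0.04], 0],
    [[-0.005, 0, 0.081], 0],
    [[-0.005, 0, 0.081], 0],
  ],
)

```text
clock: 2.8
eef_pos: [567.1, -22.2, 58.9]
tool_rot: [-3.137, -0.0, 1.525]
force: [-0.1, -1.0, -0.4]
width: 85.1
```

>>> move_arm(
  series=[
    [[0, 0, 0.0], 0],
    [[0, 0, 0.0], 0],
    [[0, 0, 0], 0],
    [[0, 0, 0], 0],
    [[0, 0, 0], 0],
  ],
  claw=0,
)

```text
clock: 3.42
eef_pos: [569.2, -22.3, 59.7]
tool_rot: [-3.142, 0.0, 1.525]
force: [3.3, 0.1, 2.4]
width: 8.5
```

>>> move_arm(
  series=[
    [[0, 0, -0.02], 0],
    [[0, 0, -0.06], 0],
    [[0, 0, -0.12], 0],
    [[0, 0, -0.14], 0],
    [[0, 0, -0.14], 0],
  ],
)

```text
clock: 4.05
eef_pos: [569.7, -22.3, 201.2]
tool_rot: [3.139, -0.0, 1.525]
force: [-0.8, -0.2, -0.5]
width: 9.2
```

```bash
python3 -c "
from h import *
go([540,-150,200],1.18)"
```

```text
t 4.05 pos [569.7 -22.3 201.2] rot [ 3.139 -0.     1.525] q7 0.21 F [-0.8 -0.2 -0.5] w 9.2
SHIFT [-0.129  -0.0239  0.0011] TURN 0.345
```

```bash
python3 -c "
from h import *
go([558,-282,215],1.18)"
```

```text
t 4.05 pos [569.7 -22.3 201.2] rot [ 3.139 -0.     1.525] q7 0.21 F [-0.8 -0.2 -0.5] w 9.2
SHIFT [-2.60e-01  2.00e-04 -1.39e-02] TURN 0.345
```

>>> move_arm(
  series=[
    [[-0.055, 0, -0.014], 0.08],
    [[-0.11, 0, -0.014], 0.16],
    [[-0.165, 0, -0.014], 0.24],
    [[-0.22, 0, -0.014], 0.32],
    [[-0.26, 0, -0.014], 0.345],
  ],
)

```text
clock: 4.68
eef_pos: [555.9, -284.4, 213.0]
tool_rot: [-3.14, -0.0, 1.176]
force: [-0.0, -0.2, -0.1]
width: 8.5
```

>>> move_arm(
  series=[
    [[0, 0, 0], 0],
    [[0, 0, 0], 0],
  ],
)

```text
clock: 4.92
eef_pos: [554.9, -283.1, 211.1]
tool_rot: [-3.136, -0.001, 1.176]
force: [-0.1, 0.9, -0.5]
width: 8.8
```

```bash
python3 -c "
from h import *
get_image('top')
s=read_state();i=get_image('wrist');cv2.imwrite('pics/w3.png',i);np.save('s3.npy',s,allow_pickle=True)
go([577.5,-236.6,215],1.18)
print(proj('wrist',np.array([577.5,-236.6,120]),s))"
```

```text
t 5.03 pos [ 556.  -282.2  211.9] rot [-3.138e+00 -2.000e-03  1.179e+00] q7 0.34 F [-0.2  0.6 -0.3] w 9.0
SHIFT [ 0.0503  0.0025 -0.003 ] TURN -0.001
[331.36360949 140.98824938]
```

View pics/w3.png

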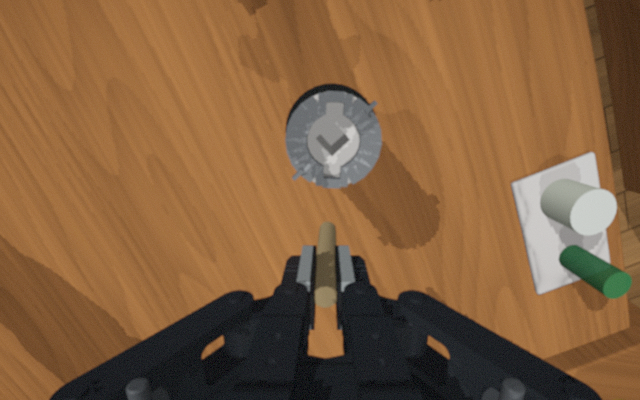

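The collar centre is near (334,139). The ticks are at (373,107) and (298,174) and the slots at (334,103) and (333,175). The stick is held straight, its lower end at (327,228).

```bash
python3 -c "
from h import *
s=np.load('s3.npy',allow_pickle=True).item()
i=cv2.imread('pics/w3.png')[80:200,270:400]
h=cv2.cvtColor(i,cv2.COLOR_BGR2HSV)
m=((h[...,1]<75)&(h[...,2]>60)).astype(np.uint8)
m=cv2.morphologyEx(m,cv2.MORPH_OPEN,np.ones((7,7)));m=cv2.morphologyEx(m,cv2.MORPH_CLOSE,np.ones((9,9)))
c=max(cv2.findContours(m,0,1)[0],key=cv2.contourArea);e=cv2.fitEllipse(c);print(e)
ce=np.array(e[0])+[270,80];print(ce)
for z in (115,120): print(z,onz('wrist',ce,z,s))
a=onz('wrist',(374,106.5),122,s);b=onz('wrist',(297.5,174.5),122,s);print(a,b,np.linalg.norm(a-b),np.arctan2(*(a-b)[1::-1]),(a+b)/2)
a=onz('wrist',(334,102.5),120,s);b=onz('wrist',(333,176.5),120,s);print(a,b,np.linalg.norm(a-b),np.arctan2(*(a-b)[1::-1]),(a+b)/2)
print('stick bot',onz('wrist',(327,228),212-52,s))
T=toolT(s);print('bot pos',T[:3,3])
print(two(ray('wrist',ce,s),ray('top',(440,189))),two(ray('wrist',ce,s),ray('side',(377,296))))
"
```

```text
((63.18119430541992, 58.655738830566406), (95.9774398803711, 97.52349090576172), 15.669209480285645)
[333.18119431 138.65573883]
115 [ 579.29082967 -235.99047983  115.        ]
120 [ 579.36591456 -235.54500766  120.        ]
[ 614.5398801  -225.52916389  122.        ] [ 544.76987208 -249.66171999  122.        ] 73.82570205111058 0.333006210067118 [ 579.65487609 -237.59544194  122.        ]
[ 589.46328903 -212.2444565   120.        ] [ 568.62897925 -261.6240833   120.        ] 53.59492518779943 1.1715363659381886 [ 579.04613414 -236.9342699   120.        ]
stick bot [ 554.44897874 -284.05052446  160.        ]
bot pos [ 555.54963232 -282.35403514  211.49597117]
(array([ 578.45882429, -236.84694498,  115.10920544]), np.float64(2.3977308752954927)) (array([ 579.19419817, -235.62615295,  118.31063162]), np.float64(0.3238128394655993))
```

```bash
python3 -c "
from h import *
go([579.5,-235.7,195],1.18)"
```

```text
t 5.03 pos [ 556.  -282.2  211.9] rot [-3.138e+00 -2.000e-03  1.179e+00] q7 0.34 F [-0.2  0.6 -0.3] w 9.0
SHIFT [0.0519 0.0041 0.017 ] TURN -0.001
```

>>> move_arm(
  series=[
    [[0.03, 0.003, 0.0], 0],
    [[0.052, 0.004, 0.0], 0],
    [[0.052, 0.004, 0.016], 0],
    [[0.052, 0.004, 0.016], 0],
    [[0.052, 0.004, 0.016], 0],
  ],
)

```text
clock: 5.65
eef_pos: [578.7, -236.9, 195.9]
tool_rot: [-3.137, -0.001, 1.177]
force: [-0.4, 0.5, 0.8]
width: 9.2
```

```bash
python3 -c "
from h import *
go([579.5,-235.7,131],1.18)
s=read_state();i=get_image('wrist');cv2.imwrite('pics/w4.png',np.vstack([cv2.resize(i[100:340,220:440],None,fx=1.3,fy=1.3),cv2.resize(get_image('side')[200:360,300:520],None,fx=1.3,fy=1.3)]))"
```

```text
t 5.65 pos [ 578.7 -236.9  195.9] rot [-3.137e+00 -1.000e-03  1.177e+00] q7 0.27 F [-0.4  0.5  0.8] w 9.2
SHIFT [0.0014 0.0006 0.0649] TURN -0.003
```

View pics/w4.png

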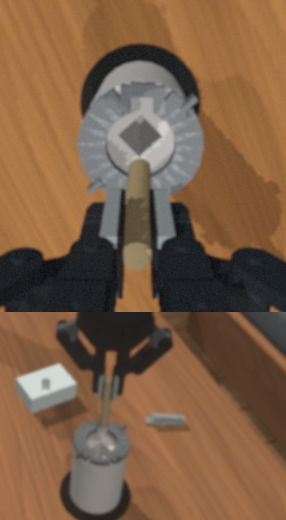

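The stick is in line with the well: stick at column 138, well centre at 139. The side view shows it over the mouth. Lowering.

>>> move_arm(
  series=[
    [[0.001, 0, 0.03], 0],
    [[0.001, 0, 0.055], 0],
    [[0.001, 0, 0.065], 0],
    [[0.001, 0, 0.065], 0],
  ],
)

```text
clock: 6.25
eef_pos: [579.1, -236.1, 131.2]
tool_rot: [-3.138, -0.001, 1.177]
force: [-0.4, -0.1, 0.4]
width: 9.0
```

No contact force. Releasing, then rising.

>>> move_arm(
  series=[
    [[0, 0, 0], 0],
    [[0, 0, 0], 0],
    [[0, 0, 0], 0],
    [[0, 0, 0], 0],
  ],
  claw=1,
)

```text
clock: 6.75
eef_pos: [579.2, -236.1, 131.5]
tool_rot: [-3.138, -0.001, 1.177]
force: [-0.4, 0.7, 0.1]
width: 80.5
```

>>> move_arm(
  series=[
    [[0, 0, -0.04], 0],
    [[-0.015, 0, -0.08], 0],
    [[-0.03, 0, -0.09], 0],
    [[-0.03, 0, -0.09], 0],
    [[-0.03, 0, -0.09], 0],
  ],
)

```text
clock: 7.38
eef_pos: [567.5, -262.8, 219.9]
tool_rot: [-3.136, -0.002, 1.177]
force: [0.6, -0.2, -0.1]
width: 85.3
```

```bash
python3 -c "
from h import *
get_image('top')
s=read_state();i=get_image('wrist');np.save('s5.npy',s,allow_pickle=True);cv2.imwrite('pics/w5full.png',i);cv2.imwrite('pics/w5.png',cv2.resize(i[80:280,220:440],None,fx=3,fy=3,interpolation=cv2.INTER_CUBIC))
go([468,229,200],1.18)
"
```

```text
t 7.47 pos [ 567.7 -262.6  219.9] rot [-3.135e+00 -2.000e-03  1.178e+00] q7 0.3 F [ 0.8 -0.2  0.2] w 85.0
SHIFT [ 0.4159 -0.2803  0.0223] TURN -0.002
```

View pics/w5.png

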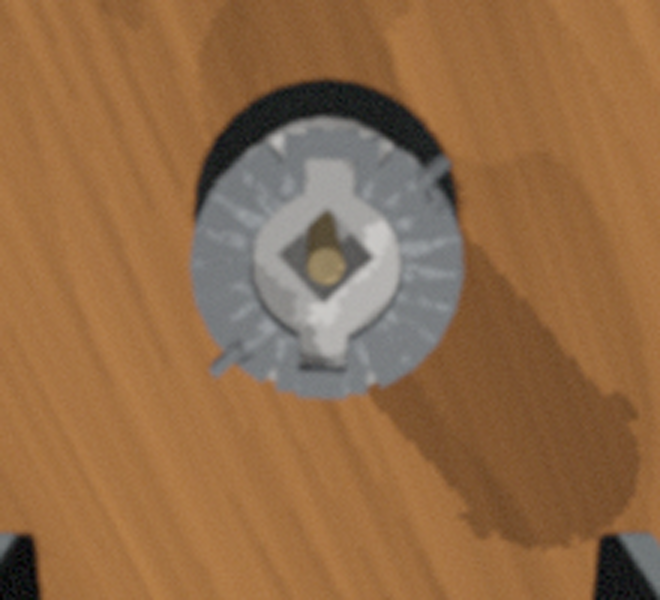

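The stick is down in the square well at crop (326,265), below the collar. In the crop the slot ends are at (329,158) and (322,368), and the tick tips at (450,161) and (214,372). Next is the cap.

```bash
python3 -c "
from h import *
s=np.load('s5.npy',allow_pickle=True).item()
f=lambda u,v,z:onz('wrist',(u/3+220,v/3+80),z,s)
for n,a,b,z in (('slot',(329,158),(322,368),118),('mark',(450,161),(214,372),121)):
    a=f(*a,z);b=f(*b,z);d=a-b;print(n,(a+b)/2,np.linalg.norm(d),np.arctan2(d[1],d[0]))
print(f(327.5,258,118), f(326,254,98))
# cap rib angle from first top image crop: rib ends
g=lambda u,v:onz('top',(262-24+u*48/266,231-24+v*48/266),58)
for a,b in (((100,92),(140,186)),((122,86),(166,176))):
    d=g(*b)-g(*a);print('rib',np.linalg.norm(d),np.arctan2(d[1],d[0]),(g(*a)+g(*b))/2)
go([440,170,210],1.97)
"
```

```text
slot [ 578.99639422 -236.73695277  118.        ] 55.50428271516519 1.1476393167720913
mark [ 579.52943409 -237.35767112  121.        ] 82.15899423487421 0.3451923659254617
[ 580.32398291 -234.9492688   118.        ] [ 579.14920514 -237.00413273   98.        ]
rib 49.52956204243481 -2.712064186280067 [466.5761188  232.76841606  58.        ]
rib 48.602389512409175 -2.66164480652055 [470.56028372 221.27873972  58.        ]
t 7.47 pos [ 567.7 -262.6  219.9] rot [-3.135e+00 -2.000e-03  1.178e+00] q7 0.3 F [ 0.8 -0.2  0.2] w 85.0
SHIFT [ 0.3507 -0.2836  0.0122] TURN -0.792
```

```bash
python3 -c "
from h import *
go([441,213,200],0.47)"
```

```text
t 7.47 pos [ 567.7 -262.6  219.9] rot [-3.135e+00 -2.000e-03  1.178e+00] q7 0.3 F [ 0.8 -0.2  0.2] w 85.0
SHIFT [ 0.3908 -0.2991  0.0224] TURN 0.708
```

>>> move_arm(
  series=[
    [[0.048, -0.036, 0], 0.1],
    [[0.096, -0.073, 0], 0.2],
    [[0.144, -0.11, 0], 0.3],
    [[0.192, -0.147, 0], 0.4],
    [[0.24, -0.184, 0], 0.5],
  ],
)

```text
clock: 8.1
eef_pos: [488.6, 32.1, 220.7]
tool_rot: [-3.135, 0.002, 0.675]
force: [0.7, 0.7, 1.1]
width: 85.1
```

```bash
python3 -c "
from h import *
go([441,213,200],0.47)"
```

```text
t 8.1 pos [488.6  32.1 220.7] rot [-3.135e+00  2.000e-03  6.750e-01] q7 -0.58 F [0.7 0.7 1.1] w 85.1
SHIFT [ 0.076  -0.1709  0.0217] TURN 0.205
```

>>> move_arm(
  series=[
    [[0.024, -0.054, 0.007], 0.07],
    [[0.049, -0.11, 0.014], 0.14],
    [[0.076, -0.171, 0.022], 0.205],
    [[0.076, -0.171, 0.022], 0.205],
    [[0.076, -0.171, 0.022], 0.205],
  ],
)

```text
clock: 8.72
eef_pos: [440.4, 213.3, 199.2]
tool_rot: [-3.136, 0.005, 0.473]
force: [0.6, -0.3, 0.7]
width: 85.3
```

```bash
python3 -c "
from h import *
get_image('top')
s=read_state();i=get_image('wrist');np.save('s6.npy',s,allow_pickle=True);cv2.imwrite('pics/w6full.png',i);cv2.imwrite('pics/w6.png',cv2.resize(i[60:340,160:480],None,fx=2,fy=2,interpolation=cv2.INTER_CUBIC))
go([468,229,200],0.47)
print(proj('wrist',np.array([468.5,227,58]),s))
"
```

```text
t 8.82 pos [441.4 211.6 199.7] rot [-3.136  0.004  0.468] q7 -1.07 F [-0.6  0.6 -0. ] w 85.8
SHIFT [ 0.0316 -0.0035 -0.0004] TURN -0.002
[325.87801373 155.74214518]
```

View pics/w6.png

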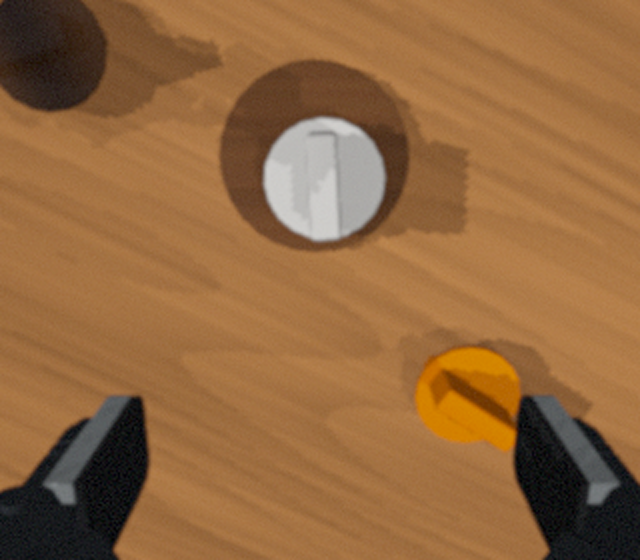

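The cap fills crop (263–386, 117–242). Its rib runs from (321.5,134) to (326,240), so it is almost aligned with the tool. The orange look-alike is at (468,395).

```bash
python3 -c "
from h import *
s=np.load('s6.npy',allow_pickle=True).item()
f=lambda u,v,z:onz('wrist',(u/2+160,v/2+60),z,s)
a=f(321.5,134,58);b=f(326,240,58);d=a-b;yaw=np.arctan2(d[1],d[0]);print((a+b)/2,np.linalg.norm(d),yaw)
print('disc',f(325,179,28),'coaster',f(315,155,8),'orange',f(468,395,20))
c=((a+b)/2+f(325,179,28))/2;print(c)
go([c[0],c[1],100],yaw)
"
```

```text
[468.19683898 230.85750332  58.        ] 47.682171185321195 0.509628049228861
disc [468.51513729 230.858829    28.        ] coaster [474.88093008 240.21058779   8.        ] orange [396.12563772 103.95010661  20.        ]
[468.35598814 230.85816616  43.        ]
t 8.82 pos [441.4 211.6 199.7] rot [-3.136  0.004  0.468] q7 -1.07 F [-0.6  0.6 -0. ] w 85.8
SHIFT [ 0.0332 -0.0045  0.0996] TURN -0.041
```

>>> move_arm(
  series=[
    [[0.033, -0.0045, 0.04], -0.041],
    [[0.033, -0.0045, 0.09], -0.041],
    [[0.033, -0.0045, 0.12], -0.041],
    [[0.033, -0.0045, 0.12], -0.041],
  ],
  claw=0.6,
)

```text
clock: 9.32
eef_pos: [467.5, 228.3, 78.2]
tool_rot: [-3.136, 0.008, 0.506]
force: [0.8, -0.5, 1.4]
width: 51.6
```

```bash
python3 -c "
from h import *
get_image('top')
go([468.4,230.9,31],0.51)"
```

```text
t 9.38 pos [468.6 228.9  79.7] rot [-3.137  0.005  0.506] q7 -0.91 F [1.1 0.7 0.4] w 51.0
SHIFT [ 0.001  -0.0016  0.0487] TURN -0.004
```

>>> move_arm(
  series=[
    [[0.001, -0.002, 0.03], 0],
    [[0.001, -0.002, 0.047], 0],
    [[0.001, -0.002, 0.048], 0],
    [[0.001, -0.002, 0.048], 0],
  ],
)

```text
clock: 9.88
eef_pos: [468.9, 231.3, 32.6]
tool_rot: [-3.137, 0.003, 0.506]
force: [0.3, 0.4, 0.3]
width: 51.1
```

>>> move_arm(
  series=[
    [[0, 0, 0], 0],
    [[0, 0, 0], 0],
    [[0, 0, 0], 0],
    [[0, 0, 0], 0],
  ],
  claw=0,
)

```text
clock: 10.38
eef_pos: [469.4, 231.5, 33.4]
tool_rot: [-3.137, 0.002, 0.506]
force: [0.1, 0.1, 6.4]
width: 12.7
```

```bash
python3 -c "
from h import *
go([468.4,230.9,31],0.51)"
```

```text
t 10.38 pos [469.4 231.5  33.4] rot [-3.137e+00  2.000e-03  5.060e-01] q7 -0.85 F [0.1 0.1 6.4] w 12.7
SHIFT [-0.0012  0.      0.0024] TURN -0.004
```

>>> move_arm(
  series=[
    [[0, 0, -0.02], 0],
    [[0, 0, -0.06], 0],
    [[0, 0, -0.11], 0],
    [[0, 0, -0.16], 0],
    [[0, 0, -0.17], 0],
  ],
)

```text
clock: 11.0
eef_pos: [471.7, 231.4, 206.3]
tool_rot: [-3.137, -0.004, 0.506]
force: [0.3, 0.0, -1.3]
width: 12.6
```

```bash
python3 -c "
from h import *
go([579.2,-236.6,200],1.143)"
```

```text
t 11.0 pos [471.7 231.4 206.3] rot [-3.137 -0.004  0.506] q7 -1.06 F [ 0.3  0.  -1.3] w 12.6
SHIFT [-0.1329  0.4615  0.0036] TURN -0.637
```

>>> move_arm(
  series=[
    [[-0.015, 0.052, 0], -0.08],
    [[-0.03, 0.104, 0], -0.16],
    [[-0.045, 0.156, 0], -0.24],
    [[-0.06, 0.208, 0], -0.32],
    [[-0.075, 0.26, 0], -0.4],
  ],
)

```text
clock: 11.62
eef_pos: [531.7, -33.6, 203.8]
tool_rot: [-3.137, -0.005, 0.909]
force: [1.3, 0.0, -0.7]
width: 12.7
```

```bash
python3 -c "
from h import *
go([559,-281,206],1.143)"
```

```text
t 11.62 pos [531.7 -33.6 203.8] rot [-3.137 -0.005  0.909] q7 -0.25 F [ 1.3  0.  -0.7] w 12.7
SHIFT [-0.1784  0.1736 -0.0038] TURN -0.234
```

>>> move_arm(
  series=[
    [[-0.036, 0.035, 0], -0.06],
    [[-0.072, 0.07, 0], -0.12],
    [[-0.11, 0.106, 0], -0.18],
    [[-0.147, 0.142, 0], -0.234],
    [[-0.178, 0.174, -0.004], -0.234],
  ],
)

```text
clock: 12.25
eef_pos: [558.5, -282.6, 204.7]
tool_rot: [-3.135, -0.006, 1.142]
force: [-0.1, 0.4, -1.2]
width: 12.7
```

>>> move_arm(
  series=[
    [[0, 0, 0], 0],
    [[0, 0, 0], 0],
  ],
)

```text
clock: 12.5
eef_pos: [557.7, -281.5, 203.3]
tool_rot: [-3.132, -0.007, 1.142]
force: [0.0, 1.2, -0.1]
width: 12.8
```

```bash
python3 -c "
from h import *
get_image('top')
s=read_state();i=get_image('wrist');np.save('s7.npy',s,allow_pickle=True);cv2.imwrite('pics/w7.png',cv2.resize(i[60:360,170:490],None,fx=1.9,fy=1.9,interpolation=cv2.INTER_CUBIC))
go([579.2,-236.6,160],1.143)
"
```

```text
t 12.6 pos [ 558.4 -280.4  203.9] rot [-3.133 -0.007  1.144] q7 0.31 F [ 0.2  0.6 -1.2] w 12.7
SHIFT [0.0482 0.0011 0.0442] TURN 0.001
```

View pics/w7.png

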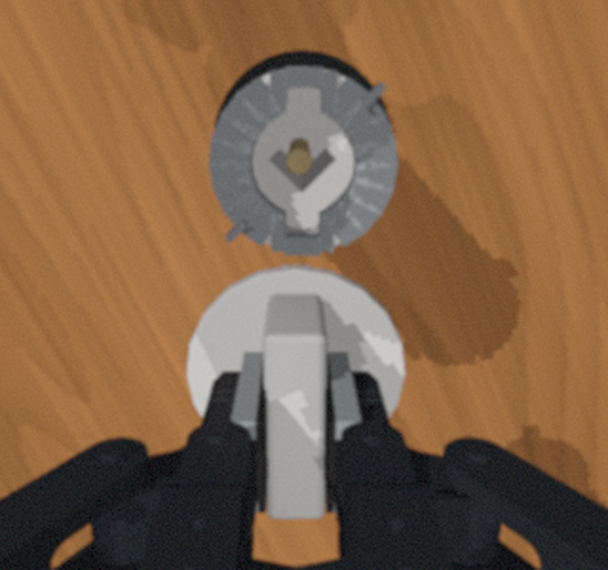

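The cap is held square. The rib's top runs from (296,335) to (298,517), the disc's front edge is at (296,267), and the disc spans columns 187 to 406. The collar slots are at (303,87) and (301,235), and the ticks at (382,88) and (229,238).

```bash
python3 -c "
from h import *
s=np.load('s7.npy',allow_pickle=True).item();T=np.linalg.inv(toolT(s))
f=lambda u,v,z:onz('wrist',(u/1.9+170,v/1.9+60),z,s)
for n,a,b,z in (('slot',(303,87),(301,235),118),('mark',(382,88),(229,238),121),('well ',(300,152),(300,152),98)):
    a=f(*a,z);b=f(*b,z);d=a-b;print(n,(a+b)/2,np.linalg.norm(d),np.arctan2(d[1],d[0]))
z0=s['eef_pos'][2]-25.4
for n,u,v,z in (('front',296,267,20),('L',187,360,20),('R',406,360,20),('ribtop',296,335,50),('ribbot',298,517,50)):
    print(n,(T@np.append(f(u,v,z0+z),1))[:3].round(1))
"
```

```text
slot [ 578.68255427 -237.1782485   118.        ] 55.499845431388756 1.1331682552660587
mark [ 578.82120866 -237.72685777  121.        ] 79.66657439214583 0.3474387172367747
well  [ 579.02026918 -234.59873504   98.        ] 0.0 0.0
front [30.1 -1.   5.6]
L [  3.8 -30.5   5.7]
R [ 4.1 28.7  5.2]
ribtop [ 23.8  -1.1 -24.4]
ribbot [-22.6  -0.5 -24.8]
```

```bash
python3 -c "
from h import *
go([579.5,-237.4,160],1.137)"
```

```text
t 12.6 pos [ 558.4 -280.4  203.9] rot [-3.133 -0.007  1.144] q7 0.31 F [ 0.2  0.6 -1.2] w 12.7
SHIFT [0.0476 0.0017 0.0442] TURN 0.007
```

>>> move_arm(
  series=[
    [[0.03, 0.002, 0.0], 0.007],
    [[0.0475, 0.002, 0.02], 0.007],
    [[0.0475, 0.002, 0.044], 0.007],
    [[0.0475, 0.002, 0.044], 0.007],
    [[0.0475, 0.002, 0.044], 0.007],
  ],
)

```text
clock: 13.22
eef_pos: [580.1, -237.4, 161.0]
tool_rot: [-3.134, -0.007, 1.138]
force: [0.1, -0.6, -1.2]
width: 12.8
```

```bash
python3 -c "
from h import *
get_image('side');get_image('side')
go([579.5,-237.4,145],1.137)"
```

```text
t 13.32 pos [ 580.3 -238.   161.3] rot [-3.135 -0.007  1.137] q7 0.25 F [-0.4  0.3 -0.9] w 12.8
SHIFT [ 0.0001 -0.0008  0.0163] TURN 0.0
```

>>> move_arm(
  series=[
    [[0, -0.001, 0.007], 0],
    [[0, -0.001, 0.012], 0],
    [[0, -0.001, 0.016], 0],
    [[0, -0.001, 0.016], 0],
  ],
)

```text
clock: 13.82
eef_pos: [579.1, -237.3, 144.9]
tool_rot: [-3.134, -0.007, 1.137]
force: [-0.2, 0.9, -1.8]
width: 13.1
```

>>> move_arm(
  series=[
    [[0, 0, 0.003], 0],
    [[0, 0, 0.006], 0],
    [[0, 0, 0.006], 0],
  ],
)

```text
clock: 14.2
eef_pos: [578.9, -237.1, 138.6]
tool_rot: [-3.134, -0.007, 1.137]
force: [0.7, -0.3, -0.8]
width: 12.7
```

>>> move_arm(
  series=[
    [[0, 0, 0.003], 0],
    [[0, 0, 0.006], 0],
    [[0, 0, 0.006], 0],
  ],
)

```text
clock: 14.58
eef_pos: [578.6, -236.9, 132.2]
tool_rot: [-3.133, -0.007, 1.137]
force: [-0.2, 0.0, -1.0]
width: 13.1
```

>>> move_arm(
  series=[
    [[0, 0, 0.002], 0],
    [[0, 0, 0.004], 0],
    [[0, 0, 0.004], 0],
  ],
)

```text
clock: 14.95
eef_pos: [578.5, -236.8, 128.0]
tool_rot: [-3.133, -0.007, 1.137]
force: [0.1, 0.0, 0.1]
width: 12.7
```

>>> move_arm(
  series=[
    [[0, 0, 0.001], 0],
    [[0, 0, 0.0025], 0],
    [[0, 0, 0.0025], 0],
  ],
)

```text
clock: 15.32
eef_pos: [578.6, -236.7, 125.7]
tool_rot: [-3.133, -0.007, 1.137]
force: [0.2, 0.2, 1.7]
width: 13.1
```

>>> move_arm(
  series=[
    [[0, 0, 0.001], 0],
    [[0, 0, 0.002], 0],
    [[0, 0, 0.002], 0],
  ],
)

```text
clock: 15.7
eef_pos: [578.6, -236.7, 125.5]
tool_rot: [-3.134, -0.008, 1.137]
force: [-3.9, 2.9, 13.3]
width: 13.1
```

Contact came at 125.5, the expected fully-down height. Now turning clockwise, which is a positive turn about the tool's downward z.

>>> move_arm(
  series=[
    [[0, 0, 0.0005], 0.08],
    [[0, 0, 0.0005], 0.16],
    [[0, 0, 0.0005], 0.24],
    [[0, 0, 0.0005], 0.32],
    [[0, 0, 0.0005], 0.35],
  ],
)

```text
clock: 16.32
eef_pos: [579.9, -237.0, 125.6]
tool_rot: [-3.134, -0.006, 0.787]
force: [2.2, -0.1, 3.0]
width: 13.0
```

```bash
python3 -c "
from h import *
go([578.8,-236.7,125.2],0.345);s=read_state();print(s['torque'])"
```

```text
t 16.32 pos [ 579.9 -237.   125.6] rot [-3.134 -0.006  0.787] q7 0.01 F [ 2.2 -0.1  3. ] w 13.0
SHIFT [-0.0006 -0.001   0.0004] TURN 0.442
[-0.10936554 -0.46643548  0.02247858]
```

>>> move_arm(
  series=[
    [[0, -0.001, 0.0005], 0.08],
    [[0, -0.001, 0.0005], 0.16],
    [[0, -0.001, 0.0005], 0.24],
    [[0, -0.001, 0.0005], 0.32],
    [[0, -0.001, 0.0005], 0.38],
  ],
)

```text
clock: 16.95
eef_pos: [579.9, -236.9, 125.6]
tool_rot: [-3.134, -0.004, 0.405]
force: [1.3, 0.2, 1.7]
width: 13.4
```

>>> move_arm(
  series=[
    [[0, 0, 0.0003], 0.03],
    [[0, 0, 0.0003], 0.055],
    [[0, 0, 0.0003], 0.055],
  ],
)

```text
clock: 17.32
eef_pos: [580.3, -237.2, 125.5]
tool_rot: [-3.135, -0.004, 0.351]
force: [2.5, -0.9, 4.0]
width: 13.1
```

```bash
python3 -c "
from h import *
get_image('top')
go([578.8,-236.7,125.2],0.345)
s=read_state();i=get_image('wrist');np.save('s8.npy',s,allow_pickle=True);cv2.imwrite('pics/w8f.png',i)
a=cv2.resize(i[100:360,190:460],None,fx=2.2,fy=2.2,interpolation=cv2.INTER_CUBIC);cv2.imwrite('pics/w8.png',a)
for r in (37,-37): print(((proj('wrist',np.array([578.9+r*np.cos(.352),-236.9+r*np.sin(.352),117.5]),s)-[190,100])*2.2).round())
"
```

```text
t 17.38 pos [ 580.3 -237.2  125.5] rot [-3.135 -0.004  0.351] q7 -0.34 F [ 1.2 -0.6  4.1] w 12.9
SHIFT [-0.0012 -0.001   0.0003] TURN 0.006
[297. 190.]
[297. 473.]
```

View pics/w8.png

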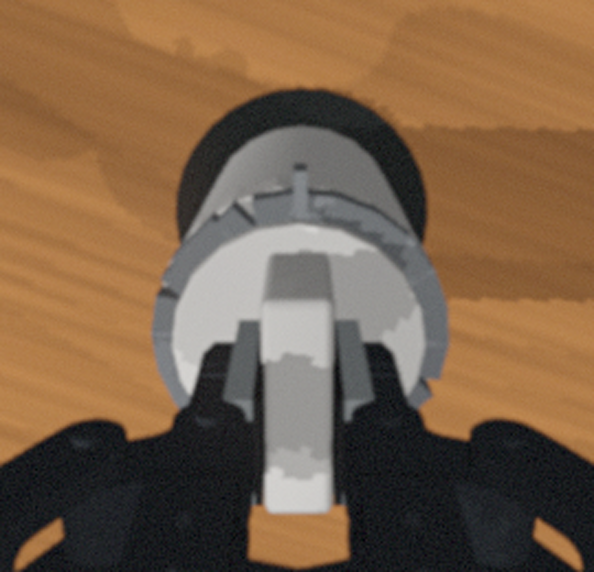

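The near tick is at column 300 (rows 165–215) and the rib centre at columns 298–301, with the collar spanning 152–448 (centre 300). Rib and tick line agree to about a degree. The disc sits flat on the collar, and no click force was felt. One last check on the bystanders, then I hand in.

```bash
python3 -c "
from h import *
a=cv2.imread('pics/top0.png');b=get_image('top')
for n,u,v in (('clipper',396,139),('claw',304,138),('orange',308,259),('black',208,233)):
    print(n,cv2.absdiff(a,b)[v-14:v+14,u-14:u+14].mean().round(1))
s=read_state();print(s['clock'],s['eef_pos'].round(1),s['tool_rot'].round(3),s['force'].round(1),s['width'])
print(finish_job())"
```

```text
clipper 1.3
claw 1.2
orange 9.4
black 3.5
17.475 [ 580.3 -237.2  125.6] [-3.135 -0.004  0.351] [ 1.9 -0.7  4. ] 12.974685530572899
the job is handed in; nothing more can be done
None
```

I dropped the stick into the canister and fitted the cap fully down through the slots. I then turned it about 45° clockwise to the half-way marks and handed the job in at 17.5 s, still gripping the rib.

- **Stick:** a close view after release showed it down in the well, below the collar.
- **Cap seated:** contact came at a tool height of 125.5 mm, where fully down was expected (125.4 mm). The height stayed the same through the turn.
- **Alignment:** the tool's final yaw was 0.351 rad, against a mark direction of about 0.35 rad; separate measurements of it ranged from 0.33 to 0.39. In the last picture the rib and the near mark agree to about 1°. The far mark was hidden behind the gripper.
- **Click:** the turn met only a few newtons and showed no sign of reaching the click.
- **Centring:** the last checks disagreed by about 1 mm on whether the cap is centred in the collar. That is within its play, so I left it.
- **Bystanders:** the top view around the nail clipper and hair claw matches the first picture (mean difference about 1 grey level). The orange and black look-alikes differed more (9.4 and 3.5), probably from the arm's changed shadow, though I did not check this by eye. The arm did not touch either one.

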